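Scan the slide mailer's barcode

TASK

Book in the slide mailer on the sloping stand: swing the stand's hold-down lever fully up so that its plate no longer covers the barcode label, then pick up the scanner from its tray and hold it still for two seconds with its window pointing squarely at the middle of the label from about 8 cm away. Do not touch the stand with the scanner. Then lay the scanner flat in its tray again without dropping it, leave the lever up and leave the other things on the bench where they are.

Things in the scene. Friction and masses are not known exactly. Their poses are not given: they have to be found in the camera images.
- stand: Fixed white stand, base 150 (x) by 160 (y) by 12 mm, 120 mm tall; its slope, 90 mm wide, faces its own -x side and 45 degrees up, top edge at x = 50 mm. A grey slide mailer with the barcode label lies fixed on the slope. A block on its +y side (y 64 to 82 mm, 95 mm tall) carries the lever's pivot. Origin: centre of the underside.
- label (a point): Centre of the printed surface of the white barcode label (54 mm along y by 34 mm up the slope) on the mailer, 74 mm above the table. z: outward normal of the label (45 degrees up, towards the stand's -x side); y: sideways (the stand's y); x: up the slope.
- lever (a joint): Angle of the hold-down lever: 0 = lying level across the label, 1.57 = upright, fully up (end stop). Stiff hinge, it stays where it is left. It starts lowered (up to 0.15).
- lever_pivot (a point): On the lever's hinge line, on the stand's +y side, 84 mm above the table. The hinge line runs along the stand's x.
- lever_tab (a point): Middle of the black grip tab at the lever's free end: 10 mm thick (along the hinge line), 22 mm wide (along the lever), 36 mm tall (14 above, 22 below this point). Lever down: 135 mm from the pivot towards the stand's -y side, 20 mm above it, clear of the slope. It swings with the lever. Lever bar 8 mm wide; its 36 mm wide cover plate spans 32 to 88 mm from the pivot.
- scanner: Handheld scanner, about 0.16 kg, along its x: white handle 130 mm long (x -65 to 65), 36 wide, 34 high, with a black head at its +x end (44 wide, x 54 to 106, z 4 to 56 mm) that looks forward and 45 degrees down. Origin: centre of the handle's underside; z up. Balance point about x = 20 mm.
- scanner_eye (a point): Centre of the scanner's glass window, at x = 94.5, z = 15.5 mm from the scanner's origin. Its x axis is the viewing direction (the scanner's +x tipped 45 degrees down towards its -z); y is the scanner's y.
- tray: Fixed shallow grey tray in which the scanner lies, 240 (x) by 150 (y) mm outside, walls 4 mm thick and 14 mm high, floor 4 mm thick. Origin: centre of the underside.
- bottle: Bystander: amber bottle, 60 mm across, 130 mm tall; origin at its foot.
- jar: Bystander: closed clear jar, 64 mm across, 75 mm tall; origin at its foot.
- slide_box: Bystander: grey box 90 x 34 x 28 mm; origin at the centre of its underside.
- dish: Bystander: flat clear dish 88 mm across, 14 mm tall; origin at the centre of its underside.
- mouse: Bystander: computer mouse 95 x 55 x 29 mm; origin at the centre of its underside.
- spare_mailer: Bystander: flat grey slide mailer without label, 96 x 82 x 10 mm, lying on the table; origin at the centre of its underside.
- beaker: Bystander: glass beaker 68 mm across, 80 mm tall; origin at its foot.

How it is judged:
On the way, in this order (a step that is already met when the one before it is completed fails the run):
1. the hold-down lever is swung up (past 1.2 rad) (value of joint lever above 1.2 rad), for 0.2 s.
2. scanner held still (under 0.03 m/s, 0.2 rad/s), label centre 40 to 130 mm ahead of its window, within 12 mm of its viewing axis each way, axis within 0.3 rad of the label's normal, lever up (x of label in the frame of scanner_eye between 0.04 and 0.13 m and y of label in the frame of scanner_eye between -0.012 and 0.012 m and z of label in the frame of scanner_eye between -0.012 and 0.012 m and z of scanner_eye in the frame of label above 0.03 m and angle between the x axis of scanner_eye and the z axis of label, either way round below 0.3 rad and linear speed of scanner below 0.03 m/s and angular speed of scanner below 0.2 rad/s and value of joint lever above 1.2 rad), for 1.2 s.
At the end, for the whole second after the job is handed in: The released scanner lies flat (within 0.1 rad) and still on the tray floor (under 5 mm above it), its origin within 40 mm along and 55 mm across of the tray's centre; the lever is still up (above 1.2 rad) (x of scanner in the frame of tray between -0.04 and 0.04 m and y of scanner in the frame of tray between -0.055 and 0.055 m and z of scanner in the frame of tray below 0.009 m and angle between scanner's own z axis and vertical below 0.1 rad and linear speed of scanner below 0.02 m/s and value of joint lever above 1.2 rad); the robot touches nothing.
It fails at once if the scanner touches the stand or its lever (contact force between scanner and stand above 1 N).
It fails at once if the scanner is dropped (contact force between the fingers and scanner below 0.05 N and linear speed of scanner above 0.5 m/s).
It fails at once if another thing on the bench is shifted by more than 30 mm (distance of any of bottle, jar, slide_box, dish, mouse, spare_mailer, beaker from where it was at the start of the episode above 0.03 m).
It also fails if it takes over 72 s, if anything falls off the work surface, if the arm or the gripper's body presses on something with over 40 N, if the wrist force passes 120 N, or if a joint passes its speed limit or range.

ROBOT

A 6-joint arm with a two-finger parallel gripper is mounted at the origin on the work surface. World frame = base frame: x ahead of the robot, y to its left, z up, the work surface at z = 0. Lengths are in m, angles in rad, forces in N, time in s.
With the tool pointing down it reaches from about 0.35 to 0.975 m from the base axis. Payload 4.9 kg.
Tool frame: the origin (TCP) lies midway between the tips of the shut fingers; the grasp point (between the pads) lies 19 mm behind it; z points along the fingers, y is the line along which they close (so a half turn about z gives the same grasp; the last joint's range is limited). The gripper opens to 85 mm and grips with 20 to 120 N. Pads are 22 mm wide; open, the fingers measure 114 mm over their backs; the gripper's body (76 mm by 85 mm) begins 54 mm behind the grasp point. The pads swing forward as they close: fully open they stand 13 mm farther back than shut.
Start: joints at [1.114, 0.053, 1.613, -0, 1.476, -0.119], TCP at [0.207, 0.59, 0.231] pointing down, gripper open.
Joint ranges: [-3.01, 3.01], [-1.01, 2.22], [0.06, 2.58], [-1.02, 4.17], [0.09, 2.62], [-3.14, 3.14]. Speed limits (rad/s): [2.57, 2.57, 3.14, 3.14, 3.14, 3.14].

INTERFACE

Orientations are given as a unit quaternion [w, x, y, z].
In Python, from plant import state, grab_frame, job_done, cut_out, place_of gives the robot as it stands.
- The arm moves only by the tool jog_arm, never from a script. Its argument "motion" is text: rows parted by semicolons, each of 7 numbers parted by spaces: the opening in per cent of the stroke, from 0 (shut) to 100 (fully open), then the shift along the tool's x, y, z as a fraction of full scale, then the turn, a rotation vector about the tool's x, y, z as a fraction of full scale. A call has exactly 5 rows; each row is the pose to reach, as a shift and turn from the pose commanded when the call began, along the tool's axes at that moment; what a row does not reach only later rows make up. Full scale, the value 1, is 50 cm for a shift and 1.5 rad for a turn. A row lasts 1/8 s, in which the tool goes at most 62.5 mm and 10.7 degrees, less where a joint would pass 70% of its speed; a pose out of reach is approached as far as the arm can. A call with a number of a shift or a turn outside -1 to 1 is refused whole. A call with a gripper value outside its range is refused whole. The fingers move at their own pace and stop on an object; the grip force is fixed at half the most. Time passes only in rows, so rows that repeat a pose let the fingers close, or fill a call up. It gives the time, the measured TCP pose, the force, the opening and the grip force at its end, in the units of the state.
- state(): the state, without advancing time (a new reading comes with each control period).
- grab_frame(name): name is "side" or "top"; returns a dict with "color" (384x512x3 uint8, red, green, blue), "range_z" (384x512 float32, m along the optical axis (not along the pixel's ray), 0 where there is no reading), "intrinsics" (3x3 intrinsics, pixels), "world_from_camera" (4x4, takes a point from camera to world coordinates). Camera axes: x right, y up, looking along -z (the intrinsics and any distortion apply to the point x, -y, -z); pixel columns grow to the right and rows downward; lengths in m; the calibration is good to about 2 mm. A picture is of the moment at which its call begins.
- job_done(): hands the job in; it is judged then, once.
Trained networks look in the newest picture that a camera, given by its name, has taken for a name from the list of things; names that differ only in an ending like _2 or _b are one class to them, and where a whole thing is asked for, a point or a joint stands for the part that bears it (a point fixed in the world has none). Each returns a list of dicts, best first, with "p" (0 to 1); they miss things now and then, are a little off and sometimes report something else, mostly with a low value. They report only what shows in the picture. A call takes as long as a camera call.
- cut_out(camera, thing): "pixels" (384x512 bool, what is visible of it).
- place_of(camera, thing): "at" ([x, y, z] in m, in world coordinates, good to about 4 mm: a listed point, or the origin of a listed thing).
The state is a dict: "time": time; "joint_pos": joint angles; "joint_vel": joint speeds; "joint_efforts": joint torques, N m; "tool_pos": TCP position; "tool_rot": TCP orientation; "contact_force": force on the tool from outside, world axes, zero at the start; "ft_torque": the same for the moment, N m; "gripper_width": opening from 0.0 (shut) to 1.0 (fully open); "grasp_force": force on a finger pad.
Only numpy, scipy, OpenCV 4.12 (cv2) and the standard library are available. Lean on these libraries where they do the work, as an engineer would, in place of code of your own. Each camera call takes 0.05 s, during which the arm holds its last target. There are 200 camera calls.

## Working session

There is one attempt and no reset: what is moved stays moved. The work goes in short steps, Python scripts to look and compute and a tool call to move; the robot and the scene stay as the last step left them, time stands still between calls to the robot, and variables do not carry over. Pictures are saved under pics/ and viewed, at most 10 in all, crops included, and the job is handed in when it is done.

Besides the shell and the picture viewer there is one more tool, called after "Emit:" as a command line: name --argument value ..., lists and objects as JSON in quotes. jog_arm: Moves the arm, as the interface text tells. Shift numbers are shares of 50 cm and turn numbers shares of 1.5 rad, none past 1 either way. Its arguments: {"type":"object","properties":{"motion":{"type":"string"}},"required":["motion"]}

```bash
mkdir -p pics; ls; cat > h.py <<'E'
import numpy as np, cv2
from plant import *
from scipy.spatial.transform import Rotation as R
def rot(q): return R.from_quat([q[1],q[2],q[3],q[0]])
def cloud(f):
    z=f["range_z"]; K=f["intrinsics"]; v,u=np.mgrid[:384,:512]
    P=np.stack([(u-K[0,2])/K[0,0]*z,-(v-K[1,2])/K[1,1]*z,-z],-1)
    T=f["world_from_camera"]; return P@T[:3,:3].T+T[:3,3]
E
python3 - <<'E'
from h import *
s=state(); print({k:np.round(v,3) for k,v in s.items()})
fs=[]
for c in ["side","top"]:
    f=grab_frame(c); fs.append(f["color"]); P=cloud(f)
    np.savez(c+".npz",**f)
    for t in ["stand","label","lever","lever_pivot","lever_tab","scanner","scanner_eye","tray","bottle","jar","slide_box","dish","mouse","spare_mailer","beaker"]:
        try: r=place_of(c,t)
        except Exception as e: print(t,e); continue
        print(c,t,[(np.round(x["at"],3).tolist(),round(float(x["p"]),2)) for x in r[:2]])
    cv2.imwrite(f"pics/{c}0.png",f["color"][:,:,::-1])
    print(np.round(f["world_from_camera"],3).tolist())
E
```

```text
pics
{'time': np.float64(0.0), 'joint_pos': array([ 1.114,  0.053,  1.614, -0.   ,  1.476, -0.119]), 'joint_vel': array([ 0.001, -0.   , -0.   ,  0.002, -0.   , -0.001]), 'joint_efforts': array([-1.0000e-03, -3.9368e+01, -3.7018e+01, -0.0000e+00,  7.0000e-03,
        0.0000e+00]), 'tool_pos': array([0.207, 0.589, 0.23 ]), 'tool_rot': array([-0.   ,  0.168,  0.986, -0.001]), 'contact_force': array([0.542, 0.381, 0.126]), 'ft_torque': array([-0.059,  0.008,  0.011]), 'grasp_force': np.float64(0.0), 'gripper_width': np.float64(0.996)}
side stand [([0.578, 0.181, -0.0], 0.62)]
side label [([0.573, 0.18, 0.077], 0.73), ([0.609, 0.402, -0.0], 0.43)]
lever it knows: beaker, bottle, dish, jar, label, lever_pivot, lever_tab, mouse, scanner, scanner_eye, slide_box, spare_mailer, stand, tray
side lever_pivot [([0.583, 0.238, 0.081], 0.78), ([0.381, -0.376, -0.003], 0.67)]
side lever_tab [([0.55, 0.109, 0.125], 0.43)]
side scanner [([0.515, -0.173, 0.007], 0.7)]
side scanner_eye [([0.608, -0.165, 0.018], 0.73)]
side tray [([0.525, -0.181, -0.001], 0.98), ([0.563, -0.416, -0.002], 0.65)]
side bot
[... 778 characters left out ...]
 0.97)]
top lever_tab [([0.551, 0.112, 0.118], 0.8)]
top scanner [([0.512, -0.174, 0.009], 0.67)]
top scanner_eye [([0.61, -0.17, 0.022], 0.86)]
top tray [([0.531, -0.179, -0.003], 0.9), ([0.516, -0.173, 0.005], 0.65)]
top bottle [([0.766, -0.008, 0.001], 0.81)]
top jar [([0.558, -0.416, -0.003], 0.61), ([0.577, 0.18, 0.002], 0.59)]
top slide_box [([0.584, -0.002, -0.0], 0.51)]
top dish [([0.346, 0.333, -0.001], 0.59)]
top mouse [([0.381, -0.367, -0.002], 0.64)]
top spare_mailer [([0.36, 0.008, -0.005], 0.74), ([0.608, -0.17, 0.022], 0.6)]
top beaker [([0.601, 0.4, 0.0], 0.87)]
[[-0.119, 0.972, -0.202, 0.3], [-0.993, -0.118, 0.018, 0.014], [-0.006, 0.203, 0.979, 1.303], [0.0, 0.0, 0.0, 1.0]]
```

View pics/side0.png

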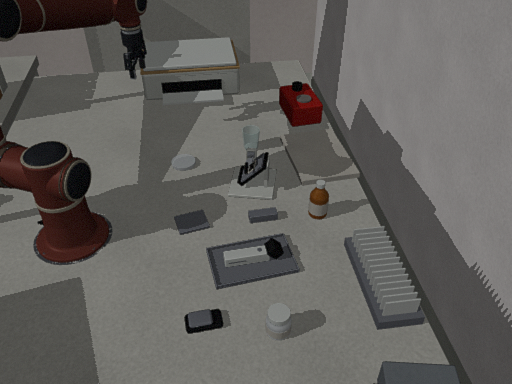

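View pics/top0.png

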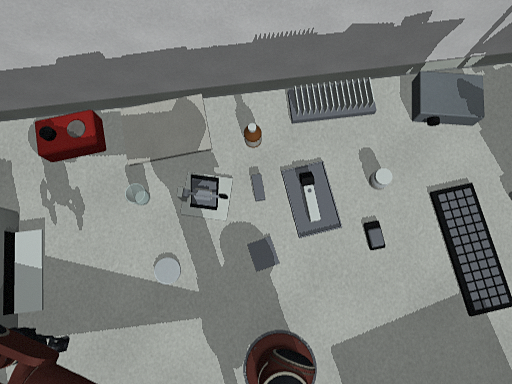

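The side view shows the stand near px (253,175), with the lever tab over it, and the tray with scanner at (252,258), head at (275,248). In the top view the stand is at (207,195) and the tray at (310,197), scanner head at (307,178). Next I need the yaws.

```bash
python3 - <<'E'
from h import *
import sys
C={}
for c in ["side","top"]:
    f=dict(np.load(c+".npz")); P=cloud(f); im=f["color"].astype(int)
    grab_frame(c)
    for t in ["stand","tray","scanner","lever_tab","slide_box"]:
        r=cut_out(c,t)
        if not r: print(c,t,"none"); continue
        m=r[0]["pixels"]&(f["range_z"]>0); p=P[m]; 
        C[c,t]=m
        q=p[p[:,2]>0.003]
        (cx,cy),(w,h),a=cv2.minAreaRect((q[:,:2]*1000).astype(np.float32))
        print(c,t,m.sum(),np.round(r[0]["p"],2),"rect",np.round([cx,cy,w,h,a],1),"med",np.round(np.median(q,0),3),"zmax",np.round(np.percentile(q[:,2],[5,50,98]),3))
    # white handle axis
    m=C[c,"scanner"]; b=im.sum(-1)>360
    p=P[m&b&(P[...,2]>0.025)]; 
    (cx,cy),(w,h),a=cv2.minAreaRect((p[:,:2]*1000).astype(np.float32)); ev=np.linalg.svd(p[:,:2]-p[:,:2].mean(0),full_matrices=False)[2][0]
    print("handle",len(p),np.round([cx,cy,w,h,a],1),"pca yaw",np.arctan(ev[1]/ev[0]),np.round(np.median(p,0),3))
    # stand base: z 8..16mm in region
    d=np.hypot(P[...,0]-.577,P[...,1]-.181)<.13
    q=P[d&(P[...,2]>0.007)&(P[...,2]<0.018)]
    print("base rect",len(q),np.round(np.array(cv2.minAreaRect((q[:,:2]*1000).astype(np.float32))[0]+cv2.minAreaRect((q[:,:2]*1000).astype(np.float32))[1]),0),cv2.minAreaRect((q[:,:2]*1000).astype(np.float32))[2])
    k=d&(P[...,2]>0.1); q=P[k]; print("high pts",len(q),np.round(q[:,2].max(),3))
    # lever tab: dark points high
    q=P[d&(P[...,2]>0.09)&(im.sum(-1)<110)]; print("dark high",len(q),np.round(np.median(q,0),3) if len(q) else 0, np.round(q.min(0),3),np.round(q.max(0),3))
    u0,v0,u1,v1=(220,130,300,200) if c=="side" else (170,160,250,230)
    cv2.imwrite(f"pics/{c}_z.png",cv2.resize(f["color"][v0:v1,u0:u1,::-1],None,fx=7,fy=7,interpolation=cv2.INTER_CUBIC))
E
```

```text
side stand 1681 0.74 rect [586.6 198.3 220.3 148.3  76. ] med [0.584 0.15  0.015] zmax [0.008 0.015 0.113]
side tray 2483 0.73 rect [ 527.6 -178.8  240.6  155.5    7.1] med [ 0.52  -0.202  0.006] zmax [0.003 0.006 0.016]
side scanner 1029 0.92 rect [ 534.8 -161.3  177.3   77.2    3.8] med [ 0.534 -0.187  0.036] zmax [0.008 0.036 0.056]
side lever_tab 116 0.54 rect [565.7 165.7 146.8  25.   77.2] med [0.567 0.169 0.103] zmax [0.085 0.103 0.138]
side slide_box 329 0.9 rect [587.2  -4.4  90.4  37.6   2. ] med [ 0.589 -0.014  0.025] zmax [0.007 0.025 0.032]
handle 353 [ 508.8 -176.2  120.5   35.8    5.1] pca yaw 0.06421610798805072 [ 0.504 -0.178  0.037]
base rect 858 [565. 179. 169. 182.] 74.73760986328125
high pts 199 0.139
dark high 117 [0.609 0.135 0.106] [0.543 0.095 0.091] [0.633 0.21  0.139]
top stand 2069 0.89 rect [582.4 185.5 180.3 151.8  74.3] med [0.57  0.175 0.042] zmax [0.009 0.042 0.111]
top tray 2362 0.67 rect [ 528.1 -175.9  238.5  153.3    7.6] med [ 0.523 -0.183  0.006] zmax [0.003 0.006 0.017]
top scanner 636 0.85 rect [ 537.9 -173.8  177.7   55.     2.3] med [ 0.538 -0.169  0.039] zmax [0.02  0.039 0.059]
top lever_tab 300 0.75 rect [567.6 172.8 147.9  31.5  74.2] med [0.568 0.183 0.099] zmax [0.084 0.099 0.137]
top slide_box 253 0.84 rect [5.869e+02 1.000e-01 8.840e+01 3.360e+01 2.600e+00] med [0.585 0.    0.028] zmax [0.024 0.028 0.033]
handle 353 [ 508.9 -172.1  119.1   34.6    4.2] pca yaw 0.06921003281790897 [ 0.506 -0.172  0.038]
base rect 943 [574. 179. 213. 226.] 52.04554748535156
high pts 371 0.139
dark high 131 [0.614 0.153 0.107] [0.543 0.102 0.091] [0.632 0.214 0.139]
```

View pics/top_z.png

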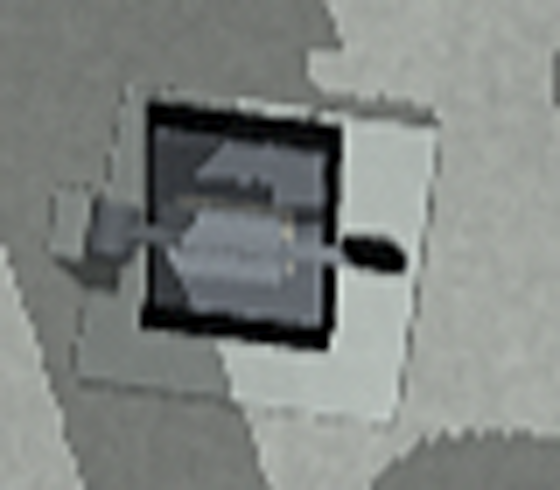

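View pics/side_z.png

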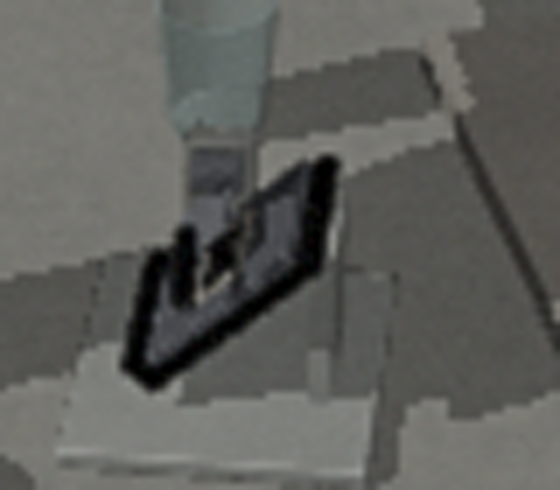

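Stand yaw comes out at about -0.25, tray yaw 0.13 and scanner yaw 0.07; lever tab near (0.551, 0.111, 0.124). In the zooms the tab is at top crop (375,253) and side crop (185,265), with the plate over the label.

```bash
cat >> h.py <<'E'
YAW=-.25
def down(az):  # tool down, tool y at azimuth az
    y=np.array([np.cos(az),np.sin(az),0]); z=np.array([0,0,-1.]); return R.from_matrix(np.c_[np.cross(y,z),y,z])
def go(pos,rt,s=None):
    s=s or state(); r=rot(s["tool_rot"])
    d=r.inv().apply(np.array(pos)-s["tool_pos"])/.5; w=(r.inv()*rt).as_rotvec()/1.5
    return np.round(np.r_[d,w],3)
E
python3 -c "
from h import *
print(go([.551,.111,.20],down(YAW)))"
```

```text
[-0.966 -0.675  0.063  0.    -0.     0.989]
```

Emit:
jog_arm --motion "70 -0.966 -0.675 0.063 0 0 0.989;70 -0.966 -0.675 0.063 0 0 0.989;70 -0.966 -0.675 0.063 0 0 0.989;70 -0.966 -0.675 0.063 0 0 0.989;70 -0.966 -0.675 0.063 0 0 0.989"

```text
time: 2.72
tool_pos: [0.3901, 0.3346, 0.2149]
tool_rot: [0.0, 0.598, 0.802, 0.0]
contact_force: [1.1, 0.2, 0.5]
gripper_width: 0.7
grasp_force: 0.0
```

```bash
python3 -c "
from h import *
print(state()['joint_pos'],state()['tool_pos'],go([.551,.111,.20],down(YAW)))"
```

```text
[ 5.64120633e-01 -2.07245737e-01  1.88609190e+00 -4.19923229e-05
  1.46168756e+00  2.74432737e-01] [0.39011418 0.33461779 0.21486243] [-0.521  0.181  0.03   0.001 -0.     0.36 ]
```

Emit:
jog_arm --motion "50 -0.521 0.181 0.03 0 0 0.36;50 -0.521 0.181 0.03 0 0 0.36;50 -0.521 0.181 0.03 0 0 0.36;50 -0.521 0.181 0.03 0 0 0.36;50 -0.521 0.181 0.03 0 0 0.36"

```text
time: 3.35
tool_pos: [0.553, 0.1105, 0.1995]
tool_rot: [0.0, 0.789, 0.614, -0.0]
contact_force: [-0.0, 0.3, -0.0]
gripper_width: 0.501
grasp_force: 0.0
```

```bash
python3 - <<'E'
from h import *
s=state();print(s['joint_pos'],s['tool_pos'],go([.551,.111,.109],down(YAW)))
f=grab_frame("side"); im=f["color"]
cv2.imwrite("pics/a1.png",cv2.resize(im[100:200,210:310,::-1],None,fx=6,fy=6,interpolation=cv2.INTER_CUBIC))
f=grab_frame("top");cv2.imwrite("pics/a2.png",cv2.resize(f["color"][150:240,160:260,::-1],None,fx=6,fy=6,interpolation=cv2.INTER_CUBIC))
E
```

```text
[ 6.55049729e-02 -7.07376278e-02  1.78909580e+00 -3.89241791e-04
  1.42311034e+00  3.13427879e-01] [0.55304972 0.11053105 0.19950196] [-0.    -0.004  0.181  0.     0.     0.001]
```

View pics/a1.png

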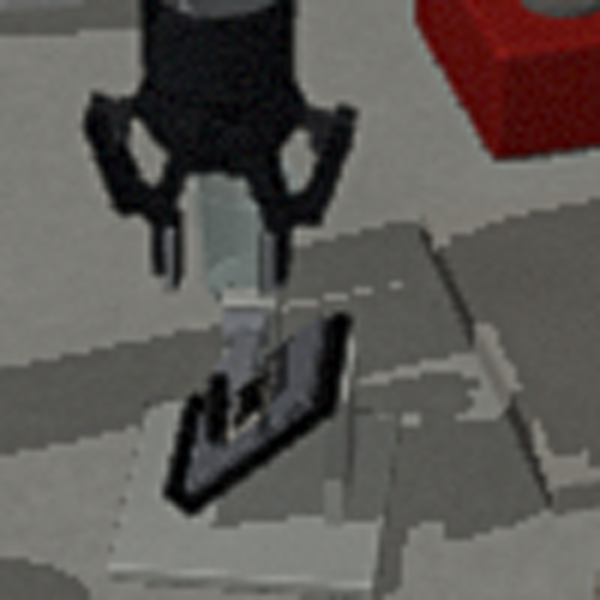

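The fingers, at px 165 and 280 in the crop, straddle the tab at (218,410). I'll descend and close.

Emit:
jog_arm --motion "50 0 -0.004 0.09 0 0 0;50 0 -0.004 0.18 0 0 0;50 0 -0.004 0.18 0 0 0;0 0 -0.004 0.18 0 0 0;0 0 -0.004 0.18 0 0 0"

```text
time: 4.08
tool_pos: [0.5506, 0.1145, 0.1124]
tool_rot: [0.0, 0.788, 0.616, 0.001]
contact_force: [-1.4, 0.1, 0.9]
gripper_width: 0.101
grasp_force: 60.8
```

Emit:
jog_arm --motion "0 0 0 0 0 0 0;0 0 0 0 0 0 0;0 0 0 0 0 0 0;0 0 0 0 0 0 0;0 0 0 0 0 0 0"

```text
time: 4.7
tool_pos: [0.5505, 0.1141, 0.1109]
tool_rot: [0.0, 0.788, 0.615, 0.001]
contact_force: [-2.2, -1.4, 6.3]
gripper_width: 0.106
grasp_force: 61.2
```

```bash
python3 - <<'E'
from h import *
s=state(); r=rot(s["tool_rot"]); p=s["tool_pos"]
print(p, s["contact_force"], s["gripper_width"])
piv=np.array([.5815,.2385,.084]); hx=np.array([np.cos(YAW),np.sin(YAW),0])
p0=p-r.apply([0,0,.019]) # grasp point
print("rel",r.inv().apply(p0-piv))
for frac in (1,.6):
  for a in (.15,.4,.65,.9,1.2,1.5):
    L=R.from_rotvec(-a*hx); g=piv+L.apply(p0-piv); rt=R.from_rotvec(-a*frac*hx)*r
    print(frac,a,go(g+rt.apply([0,0,.019]),rt,s))
E
```

```text
[0.55054644 0.11405286 0.11087603] [-2.1749085  -1.39781991  6.32724519] 0.10645710191768937
rel [-0.12820348  0.00022049 -0.04604358]
1 0.15 [ 0.011  0.    -0.038  0.    -0.1   -0.   ]
1 0.4 [ 0.041  0.    -0.096  0.001 -0.267 -0.   ]
1 0.65 [ 0.085  0.001 -0.144  0.002 -0.433 -0.001]
1 0.9 [ 0.139  0.001 -0.18   0.003 -0.6   -0.001]
1 1.2 [ 0.214  0.001 -0.204  0.004 -0.8   -0.001]
1 1.5 [ 0.292  0.002 -0.205  0.005 -1.    -0.002]
0.6 0.15 [ 0.013  0.    -0.037  0.    -0.06  -0.   ]
0.6 0.4 [ 0.047  0.    -0.094  0.001 -0.16  -0.   ]
0.6 0.65 [ 0.094  0.001 -0.139  0.001 -0.26  -0.   ]
0.6 0.9 [ 0.15   0.001 -0.171  0.002 -0.36  -0.001]
0.6 1.2 [ 0.224  0.001 -0.19   0.002 -0.48  -0.001]
0.6 1.5 [ 0.3    0.002 -0.185  0.003 -0.6   -0.001]
```

Emit:
jog_arm --motion "0 0.011 0 -0.038 0 -0.1 0;0 0.027 0 -0.074 0 -0.19 0;0 0.041 0 -0.096 0 -0.267 0;0 0.064 0 -0.122 0 -0.35 0;0 0.085 0.001 -0.144 0.002 -0.433 0"

```text
time: 5.32
tool_pos: [0.5611, 0.1544, 0.1837]
tool_rot: [0.198, 0.747, 0.582, -0.254]
contact_force: [-1.2, -2.7, 3.9]
gripper_width: 0.104
grasp_force: 60.6
```

```bash
cat > arc.py <<'E'
from h import *
s=state(); r=rot(s["tool_rot"]); p=s["tool_pos"]
piv=np.array([.5815,.2385,.084]); hx=np.array([np.cos(YAW),np.sin(YAW),0])
p0=p-r.apply([0,0,.019]); l0=down(YAW).inv().apply(R.from_rotvec(0*hx).apply(p0-piv))
print(s["time"],s["joint_pos"],p,"F",s["contact_force"],s["gripper_width"],s["grasp_force"])
c=down(YAW).inv().apply(p0-piv); th=np.arctan2(-c[2],-c[0]); tilt=(r*down(YAW).inv()).as_rotvec()@-hx
print("radius",np.hypot(c[0],c[2]),"lever est",th-.345+.0,"tilt",tilt)
for frac in (1,.5,0):
  for a in (.15,.3,.45,.6,.75,.9):
    L=R.from_rotvec(-a*hx); g=piv+L.apply(p0-piv); rt=R.from_rotvec(-a*frac*hx)*r
    print(frac,a,go(g+rt.apply([0,0,.019]),rt,s))
E
python3 arc.py
```

```text
5.325 [ 0.3786467   0.26422783  1.55806195 -0.52361265  1.72018928  0.65286816] [0.56109    0.15435103 0.18366389] F [-1.24104838 -2.73165328  3.91941068] 0.10355873496629535 60.64176321029663
radius 0.1370561632193029 lever est 0.6468225429805611 tilt 0.6560725167076684
1 0.15 [ 0.011  0.    -0.038  0.    -0.1   -0.   ]
1 0.3 [ 0.027  0.    -0.074  0.001 -0.2   -0.   ]
1 0.45 [ 0.049  0.    -0.107  0.001 -0.3   -0.001]
1 0.6 [ 0.075  0.    -0.137  0.001 -0.4   -0.001]
1 0.75 [ 0.105  0.001 -0.162  0.002 -0.5   -0.001]
1 0.9 [ 0.139  0.001 -0.183  0.002 -0.6   -0.001]
0.5 0.15 [ 0.014  0.    -0.038  0.    -0.05  -0.   ]
0.5 0.3 [ 0.033  0.    -0.073  0.    -0.1   -0.   ]
0.5 0.45 [ 0.057  0.    -0.105  0.    -0.15  -0.   ]
0.5 0.6 [ 0.085  0.    -0.132  0.001 -0.2   -0.   ]
0.5 0.75 [ 0.117  0.001 -0.155  0.001 -0.25  -0.   ]
0.5 0.9 [ 0.152  0.001 -0.172  0.001 -0.3   -0.001]
0 0.15 [ 0.016  0.    -0.038  0.     0.     0.   ]
0 0.3 [ 0.038  0.    -0.072  0.     0.     0.   ]
0 0.45 [ 0.065  0.    -0.104  0.     0.     0.   ]
0 0.6 [ 0.096  0.001 -0.13   0.     0.     0.   ]
0 0.75 [ 0.131  0.001 -0.152  0.     0.     0.   ]
0 0.9 [ 0.169  0.001 -0.169  0.     0.     0.   ]
```

Joint 4 is heading for its limit, so I'll tilt less from here and let the tab turn in the pads.

Emit:
jog_arm --motion "0 0.014 0 -0.038 0 -0.05 0;0 0.033 0 -0.073 0 -0.1 0;0 0.045 0 -0.089 0 -0.125 0;0 0.057 0 -0.105 0 -0.15 0;0 0.057 0 -0.105 0 -0.15 0"

```text
time: 5.95
tool_pos: [0.5749, 0.2074, 0.2066]
tool_rot: [0.261, 0.713, 0.558, -0.335]
contact_force: [2.2, -4.2, 3.1]
gripper_width: 0.106
grasp_force: 58.7
```

```bash
python3 arc.py
```

```text
5.95 [ 0.48682439  0.43462981  1.37856032 -0.6549136   1.92293922  0.69199696] [0.57486138 0.20743793 0.20661393] F [ 2.17864229 -4.15461594  3.11267903] 0.1061458595629888 58.72790336608887
radius 0.1358569891381383 lever est 1.0993116957853877 tilt 0.8764506866472296
1 0.15 [ 0.019  0.    -0.033  0.    -0.1   -0.   ]
1 0.3 [ 0.042  0.    -0.063  0.001 -0.2   -0.001]
1 0.45 [ 0.07   0.001 -0.089  0.001 -0.3   -0.001]
1 0.6 [ 0.101  0.001 -0.11   0.002 -0.4   -0.002]
1 0.75 [ 0.135  0.001 -0.127  0.002 -0.5   -0.002]
1 0.9 [ 0.171  0.001 -0.139  0.002 -0.6   -0.002]
0.5 0.15 [ 0.022  0.    -0.033  0.    -0.05  -0.   ]
0.5 0.3 [ 0.048  0.    -0.062  0.    -0.1   -0.   ]
0.5 0.45 [ 0.078  0.001 -0.086  0.001 -0.15  -0.001]
0.5 0.6 [ 0.111  0.001 -0.106  0.001 -0.2   -0.001]
0.5 0.75 [ 0.147  0.001 -0.12   0.001 -0.25  -0.001]
0.5 0.9 [ 0.185  0.001 -0.128  0.001 -0.3   -0.001]
0 0.15 [ 0.024  0.    -0.033  0.     0.     0.   ]
0 0.3 [ 0.053  0.    -0.061  0.     0.     0.   ]
0 0.45 [ 0.086  0.001 -0.085  0.     0.     0.   ]
0 0.6 [ 0.123  0.001 -0.104  0.     0.     0.   ]
0 0.75 [ 0.161  0.001 -0.117  0.     0.     0.   ]
0 0.9 [ 0.201  0.001 -0.124  0.     0.     0.   ]
```

Emit:
jog_arm --motion "0 0.022 0 -0.033 0 -0.05 0;0 0.035 0 -0.048 0 -0.075 0;0 0.048 0 -0.062 0 -0.1 0;0 0.048 0 -0.062 0 -0.1 0;0 0.048 0 -0.062 0 -0.1 0"

```text
time: 6.58
tool_pos: [0.5846, 0.2448, 0.2077]
tool_rot: [0.302, 0.687, 0.537, -0.386]
contact_force: [4.8, -3.4, 2.5]
gripper_width: 0.104
grasp_force: 59.7
```

```bash
python3 arc.py|head -3; python3 - <<'E'
from h import *
for c in("side","top"):
    f=grab_frame(c)
    for t in ["lever_tab","lever_pivot","label"]: print(c,t,[(np.round(x["at"],3).tolist(),round(float(x["p"]),2)) for x in place_of(c,t)[:1]])
    if c=="side": cv2.imwrite("pics/b1.png",cv2.resize(f["color"][100:200,210:310,::-1],None,fx=6,fy=6,interpolation=cv2.INTER_CUBIC))
E
```

```text
6.575 [ 0.54521335  0.56838994  1.25386184 -0.74340238  2.04712087  0.6957779 ] [0.58463104 0.24476945 0.20769633] F [ 4.77360644 -3.43820434  2.48475249] 0.10370835587036352 59.74875569343567
radius 0.1355479895560928 lever est 1.3969253502049703 tilt 1.0244535524020537
1 0.15 [ 0.023  0.    -0.029  0.    -0.1   -0.   ]
side lever_tab [([0.584, 0.248, 0.225], 0.81)]
side lever_pivot [([0.583, 0.238, 0.082], 0.87)]
side label [([0.574, 0.18, 0.077], 0.93)]
top lever_tab [([0.584, 0.246, 0.22], 0.5)]
top lever_pivot [([0.581, 0.239, 0.082], 0.75)]
top label [([0.576, 0.18, 0.076], 0.85)]
```

View pics/b1.png

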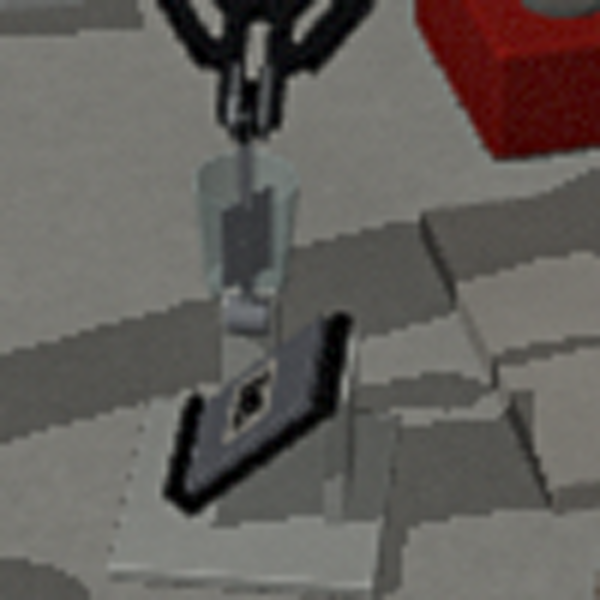

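The label at (247,400) is clear and the lever is at about 1.48 rad. I'll nudge it to the stop, release and back off.

Emit:
jog_arm --motion "0 0.012 0 -0.016 0 0 0;0 0.018 0 -0.022 0 0 0;0 0.018 0 -0.022 0 0 0;45 0.018 0 -0.022 0 0 0;45 0.018 0 -0.022 0 0 0"

```text
time: 7.6
tool_pos: [0.5867, 0.2594, 0.2051]
tool_rot: [0.3, 0.687, 0.537, -0.387]
contact_force: [-0.8, 0.0, -0.0]
gripper_width: 0.446
grasp_force: 0.0
```

Emit:
jog_arm --motion "60 0 0 0 0 0 0;60 0 0 -0.08 0 0 0;60 0 0 -0.16 0 0 0;60 0 0 -0.24 0 0 0;60 0 0 -0.24 0 0 0"

```text
time: 8.22
tool_pos: [0.6121, 0.3617, 0.2698]
tool_rot: [0.301, 0.687, 0.538, -0.385]
contact_force: [0.1, 0.3, -0.9]
gripper_width: 0.601
grasp_force: 0.0
```

```bash
python3 - <<'E'
from h import *
s=state(); print(s["time"],s["joint_pos"],s["tool_pos"],s["contact_force"])
f=grab_frame("side")
for t in ["lever_tab"]: print(t,[(np.round(x["at"],3).tolist(),round(float(x["p"]),2)) for x in place_of("side",t)[:1]])
# scanner grasp: 
o=np.array([.514,-.174]); y=.075
g=o+.018*np.array([np.cos(y),np.sin(y)])
az=y+np.pi/2
print(g, go([g[0],g[1],.25],down(az)), go([g[0],g[1],.25],down(az-np.pi)), go([.45,.10,.30],down(YAW)))
E
```

```text
8.225 [ 0.64190512  0.74410215  0.89271409 -0.76269554  2.24375311  0.62878215] [0.61210252 0.36166704 0.26979388] [ 0.09221596  0.3360512  -0.88703306]
lever_tab [([0.59, 0.258, 0.221], 0.65)]
[ 0.5319494  -0.17265127] [-0.527  0.103  0.933 -0.638  0.459 -1.133] [-0.527  0.103  0.933  0.424  0.59   0.757] [-0.357 -0.189  0.463  0.     0.683  0.004]
```

```bash
python3 - <<'E'
from h import *
print(go([.45,.32,.36],down(YAW-.2)))
E
```

```text
[-0.237 -0.295  0.036  0.068  0.68   0.126]
```

Emit:
jog_arm --motion "60 -0.237 -0.295 0.036 0.068 0.68 0.126;60 -0.237 -0.295 0.036 0.068 0.68 0.126;60 -0.237 -0.295 0.036 0.068 0.68 0.126;60 -0.237 -0.295 0.036 0.068 0.68 0.126;60 -0.237 -0.295 0.036 0.068 0.68 0.126"

```text
time: 8.95
tool_pos: [0.4494, 0.3195, 0.3611]
tool_rot: [0.031, 0.842, 0.538, -0.037]
contact_force: [1.1, -0.8, -0.7]
gripper_width: 0.603
grasp_force: 0.0
```

```bash
python3 - <<'E'
from h import *
s=state(); print(s["joint_pos"],s["tool_pos"]); print(go([.532,-.173,.25],down(.075-np.pi/2)))
E
```

```text
[ 0.5161614  -0.11388539  1.56522399 -0.06603533  1.76165609  0.93955297] [0.44935033 0.31948919 0.36110997]
[-0.799  0.561  0.306  0.041  0.054  0.708]
```

Emit:
jog_arm --motion "80 -0.799 0.561 0.306 0.041 0.054 0.708;80 -0.799 0.561 0.306 0.041 0.054 0.708;80 -0.799 0.561 0.306 0.041 0.054 0.708;80 -0.799 0.561 0.306 0.041 0.054 0.708;80 -0.799 0.561 0.306 0.041 0.054 0.708"

```text
time: 9.57
tool_pos: [0.4998, 0.0164, 0.2925]
tool_rot: [0.006, 0.995, 0.099, -0.007]
contact_force: [-0.0, -0.8, 0.7]
gripper_width: 0.799
grasp_force: 0.0
```

```bash
python3 - <<'E'
from h import *
s=state(); print(s["joint_pos"],s["tool_pos"]); print(go([.532,-.173,.15],down(.075-np.pi/2)))
E
```

```text
[-0.10721174 -0.27079397  1.81085419 -0.01566816  1.61351756  1.26564563] [0.49977034 0.01644066 0.29250401]
[-0.006  0.381  0.289  0.008  0.01   0.082]
```

Emit:
jog_arm --motion "100 -0.006 0.381 0.289 0.008 0.01 0.082;100 -0.006 0.381 0.289 0.008 0.01 0.082;100 -0.006 0.381 0.289 0.008 0.01 0.082;100 -0.006 0.381 0.289 0.008 0.01 0.082;100 -0.006 0.381 0.289 0.008 0.01 0.082"

```text
time: 10.2
tool_pos: [0.5314, -0.1719, 0.1472]
tool_rot: [-0.001, 0.999, 0.038, -0.004]
contact_force: [-0.4, -0.4, -0.1]
gripper_width: 0.999
grasp_force: 0.0
```

```bash
python3 - <<'E'
from h import *
s=state(); print(s["joint_pos"],s["tool_pos"]); print(go([.532,-.1735,.011],down(.075-np.pi/2)))
f=grab_frame("side")
cv2.imwrite("pics/c1.png",cv2.resize(f["color"][190:300,195:315,::-1],None,fx=5,fy=5,interpolation=cv2.INTER_CUBIC))
E
```

```text
[-4.45622716e-01 -3.30275755e-02  1.84298931e+00 -9.44325236e-04
  1.33939183e+00  1.04865652e+00] [ 0.53142553 -0.17189911  0.14721964]
[ 0.003  0.004  0.272 -0.002  0.005  0.001]
```

View pics/c1.png

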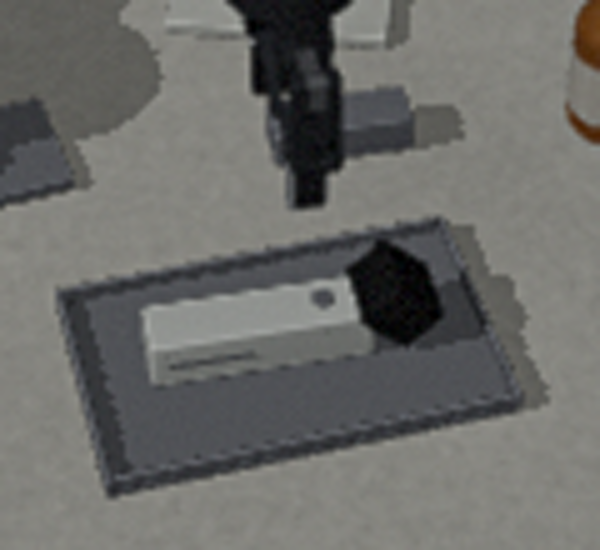

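The scanner lies in the tray, handle px (150–370, 330) in the crop and head at (400,290), with the gripper above it. I'll descend and grip.

Emit:
jog_arm --motion "100 0 0.002 0.09 -0.002 0.005 0;100 0.003 0.003 0.18 -0.002 0.005 0;100 0.003 0.004 0.24 -0.002 0.005 0;100 0.003 0.004 0.272 -0.002 0.005 0;100 0.003 0.004 0.272 -0.002 0.005 0"

```text
time: 10.88
tool_pos: [0.5362, -0.1717, 0.016]
tool_rot: [0.002, 0.999, 0.041, 0.003]
contact_force: [-0.3, -0.7, 0.1]
gripper_width: 0.996
grasp_force: 0.0
```

Emit:
jog_arm --motion "0 0 0 0 0 0 0;0 0 0 0 0 0 0;0 0 0 0 0 0 0;0 0 0 0 0 0 0;0 0 0 0 0 0 0"

```text
time: 11.5
tool_pos: [0.5378, -0.1731, 0.0178]
tool_rot: [0.002, 0.999, 0.041, 0.005]
contact_force: [-0.4, -0.5, 6.8]
gripper_width: 0.407
grasp_force: 62.2
```

Emit:
jog_arm --motion "0 0 0 -0.03 0 0 0;0 0 0 -0.08 0 0 0;0 0 0 -0.16 0 0 0;0 0 0 -0.24 0 0 0;0 0 0 -0.24 0 0 0"

```text
time: 12.12
tool_pos: [0.5379, -0.1731, 0.1409]
tool_rot: [0.004, 0.999, 0.041, 0.007]
contact_force: [0.4, 0.5, -1.1]
gripper_width: 0.408
grasp_force: 61.5
```

```bash
python3 - <<'E'
from h import *
s=state(); r=rot(s["tool_rot"]); print(s["joint_pos"],s["tool_pos"],s["contact_force"])
for c in ("side","top"):
    f=grab_frame(c); P=cloud(f)
    for t in ("scanner","scanner_eye"):
        x=place_of(c,t)
        if x: x=x[0]; print(c,t,np.round(x["at"],3),x["p"],"tool",np.round(r.inv().apply(np.array(x["at"])-s["tool_pos"]),3))
    r0=cut_out(c,"scanner")
    if r0:
        m=r0[0]["pixels"]&(f["color"].astype(int).sum(-1)>330)&(f["range_z"]>0); p=r.inv().apply(P[m]-s["tool_pos"])
        print(len(p),np.round(np.percentile(p,[1,50,99],axis=0),3).tolist(), cv2.minAreaRect((p[:,:2]*1000).astype(np.float32)))
        m=m&(np.arange(512)[None]<0)
E
```

```text
[-4.43264890e-01 -2.71751525e-02  1.84849506e+00  4.52811872e-04
  1.30373057e+00  1.04573194e+00] [ 0.53791162 -0.17311381  0.14086726] [ 0.36292388  0.50080641 -1.05979337]
side scanner [ 0.514 -0.176  0.125] 0.79 tool [-0.024  0.     0.016]
side scanner_eye [ 0.606 -0.167  0.14 ] 0.96 tool [ 0.068 -0.001  0.002]
365 [[-0.088, -0.019, -0.023], [-0.049, 0.008, -0.019], [0.031, 0.02, 0.012]] ((18.028854370117188, -25.843978881835938), (93.28684997558594, 221.6258544921875), 53.61235046386719)
top scanner [ 0.533 -0.18  -0.002] 0.54 tool [-0.008  0.005  0.143]
```

```bash
cat > hold.py <<'E'
from h import *
Y=-.255; lab=np.array([.575,.179,.075]); n=np.array([-np.cos(Y),-np.sin(Y),1])/2**.5
rt=down(Y-np.pi/2); eye=lab+.08*n; tcp=eye-rt.apply([.0695,-.0005,0])
print(tcp,"hold",go(tcp,rt)); print("pre",go(tcp+[-.04,.01,.10],rt))
s=state(); print(s["time"],s["tool_pos"],s["joint_pos"],s["joint_vel"])
E
python3 hold.py
```

```text
[0.45288198 0.21031638 0.13156854] hold [-0.101 -0.775  0.004  0.001 -0.004  0.224]
pre [-0.178 -0.801 -0.197  0.001 -0.004  0.224]
12.525 [ 0.53485684 -0.1717172   0.13465678] [-4.43350535e-01 -2.16939907e-02  1.85403262e+00  4.49724166e-04
  1.30337228e+00  1.04569184e+00] [ 0.00162843 -0.0042786  -0.0087046  -0.00249846 -0.00042043  0.00033227]
```

Emit:
jog_arm --motion "0 -0.02 -0.08 -0.15 0 0 0.03;0 -0.06 -0.2 -0.197 0 0 0.1;0 -0.09 -0.3 -0.197 0 0 0.16;0 -0.11 -0.4 -0.197 0 -0.004 0.224;0 -0.13 -0.5 -0.197 0 -0.004 0.224"

```text
time: 13.15
tool_pos: [0.4488, 0.0739, 0.2332]
tool_rot: [0.001, 0.992, -0.127, 0.001]
contact_force: [1.1, -0.4, -1.0]
gripper_width: 0.406
grasp_force: 61.4
```

```bash
python3 hold.py
```

```text
[0.45288198 0.21031638 0.13156854] hold [-0.061 -0.266  0.203  0.001 -0.002  0.   ]
pre [-0.143 -0.265  0.002  0.001 -0.002  0.   ]
13.15 [0.4488095  0.07391688 0.23324745] [ 9.25972110e-04 -3.77245538e-01  1.99078060e+00 -2.50252865e-03
  1.52557933e+00  1.82646424e+00] [ 0.84647305 -0.1757836   0.14215875 -0.00459874  0.03862952  0.81884499]
```

Emit:
jog_arm --motion "0 -0.06 -0.09 0 0 0 0;0 -0.12 -0.18 0 0 0 0;0 -0.143 -0.265 0 0 0 0;0 -0.143 -0.265 0 0 0 0;0 -0.143 -0.265 0 0 0 0"

```text
time: 13.78
tool_pos: [0.4137, 0.2181, 0.2322]
tool_rot: [0.002, 0.992, -0.127, 0.001]
contact_force: [0.9, -0.2, -1.3]
gripper_width: 0.407
grasp_force: 61.4
```

```bash
python3 hold.py
```

```text
[0.45288198 0.21031638 0.13156854] hold [ 0.079 -0.005  0.201  0.002 -0.001  0.001]
pre [-0.003 -0.004  0.001  0.002 -0.001  0.001]
13.775 [0.41365281 0.21809375 0.23223093] [ 0.32809677 -0.33938886  1.96396876 -0.00371275  1.51720583  2.15308952] [-0.02641354 -0.00751655  0.00226781 -0.00084364 -0.0016044   0.00084106]
```

Emit:
jog_arm --motion "0 0.02 -0.002 0.06 0 0 0;0 0.04 -0.005 0.12 0 0 0;0 0.06 -0.005 0.17 0 0 0;0 0.079 -0.005 0.201 0 0 0;0 0.079 -0.005 0.201 0 0 0"

```text
time: 14.4
tool_pos: [0.4527, 0.2094, 0.1312]
tool_rot: [0.002, 0.992, -0.128, -0.0]
contact_force: [-0.1, -0.7, -0.5]
gripper_width: 0.41
grasp_force: 61.4
```

```bash
python3 - <<'E'
from h import *
exec(open("hold.py").read())
T=rot(s["tool_rot"]); A={}
for c in ("side","top"):
    f=grab_frame(c)
    for t in ("scanner_eye","label","lever_tab","scanner"):
        x=place_of(c,t)
        if x: A.setdefault(t,[]).append(x[0]["at"]); print(c,t,np.round(x[0]["at"],3),round(x[0]["p"],2))
    if c=="side": cv2.imwrite("pics/d1.png",cv2.resize(f["color"][110:210,200:300,::-1],None,fx=6,fy=6,interpolation=cv2.INTER_CUBIC))
e=T.apply([.0695,-.0005,0])+s["tool_pos"]; print("eye by tool",e)
v=R.from_euler("y",45,degrees=True); Se=R.from_matrix(np.c_[T.apply([1,0,0]),T.apply([0,-1,0]),T.apply([0,0,-1])])*v
for l in [lab]+A.get("label",[]): print("label in eye",np.round(Se.inv().apply(np.array(l)-e),3))
E
```

```text
[0.45288198 0.21031638 0.13156854] hold [-0.    -0.002 -0.001  0.002 -0.    -0.001]
pre [-0.083 -0.    -0.201  0.002 -0.    -0.001]
14.4 [0.45274219 0.20940526 0.13117464] [ 0.28578599 -0.16877632  1.99672673 -0.00340735  1.31531743  2.11376199] [ 0.01621536 -0.03147166 -0.02176529  0.004048    0.01192442  0.00293674]
side scanner_eye [0.522 0.192 0.133] 0.94
side label [0.571 0.178 0.077] 0.72
side lever_tab [0.588 0.257 0.223] 0.52
side scanner [0.43  0.212 0.118] 0.76
top scanner_eye [0.525 0.192 0.139] 0.61
top label [0.576 0.181 0.073] 0.65
top lever_tab [0.589 0.256 0.217] 0.45
top scanner [0.437 0.217 0.12 ] 0.57
eye by tool [0.52009842 0.19226942 0.13119136]
label in eye [0.08  0.001 0.   ]
label in eye [ 0.076 -0.    -0.001]
label in eye [ 0.081  0.004 -0.   ]
```

View pics/d1.png

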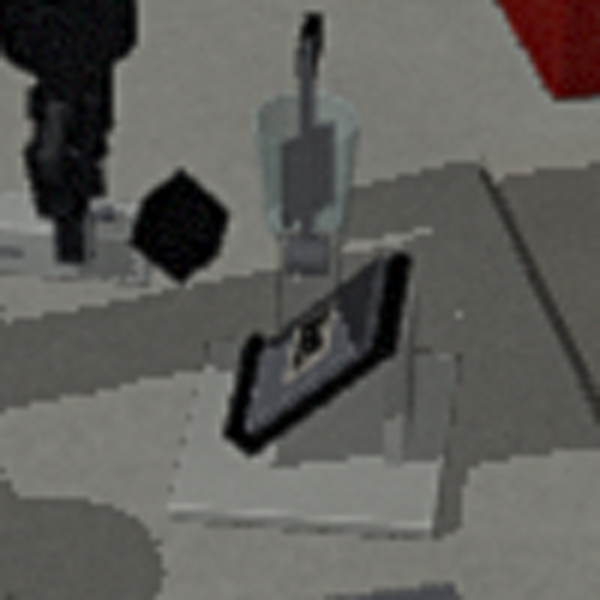

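The scanner head at (180,225) faces the label at (310,340), and the lever stands upright at (310,40). Holding for over 2.5 s.

Emit:
jog_arm --motion "0 0 0 0 0 0 0;0 0 0 0 0 0 0;0 0 0 0 0 0 0;0 0 0 0 0 0 0;0 0 0 0 0 0 0"

```text
time: 15.52
tool_pos: [0.4529, 0.2105, 0.1324]
tool_rot: [0.001, 0.992, -0.127, 0.001]
contact_force: [0.1, 0.1, -1.8]
gripper_width: 0.405
grasp_force: 61.4
```

Emit:
jog_arm --motion "0 0 0 0 0 0 0;0 0 0 0 0 0 0;0 0 0 0 0 0 0;0 0 0 0 0 0 0;0 0 0 0 0 0 0"

```text
time: 16.15
tool_pos: [0.4529, 0.2105, 0.1324]
tool_rot: [0.001, 0.992, -0.127, 0.001]
contact_force: [0.7, 0.4, -1.5]
gripper_width: 0.407
grasp_force: 61.4
```

Emit:
jog_arm --motion "0 0 0 0 0 0 0;0 0 0 0 0 0 0;0 0 0 0 0 0 0;0 0 0 0 0 0 0;0 0 0 0 0 0 0"

```text
time: 16.77
tool_pos: [0.4529, 0.2105, 0.1324]
tool_rot: [0.001, 0.992, -0.127, 0.001]
contact_force: [-0.3, 0.0, -1.3]
gripper_width: 0.406
grasp_force: 61.4
```

Emit:
jog_arm --motion "0 0 0 0 0 0 0;0 0 0 0 0 0 0;0 0 0 0 0 0 0;0 0 0 0 0 0 0;0 0 0 0 0 0 0"

```text
time: 17.4
tool_pos: [0.4529, 0.2105, 0.1324]
tool_rot: [0.001, 0.992, -0.127, 0.001]
contact_force: [0.2, -0.3, -1.4]
gripper_width: 0.408
grasp_force: 61.4
```

Emit:
jog_arm --motion "0 -0.02 0 -0.03 0 0 0;0 -0.05 0 -0.09 0 0 0;0 -0.08 0 -0.16 0 0 0;0 -0.08 0 -0.2 0 0 0;0 -0.08 0 -0.2 0 0 0"

```text
time: 18.02
tool_pos: [0.4151, 0.2213, 0.2348]
tool_rot: [0.0, 0.992, -0.127, 0.003]
contact_force: [-0.4, 0.4, -0.9]
gripper_width: 0.406
grasp_force: 61.5
```

```bash
cat > back.py <<'E'
from h import *
s=state(); print(s["time"],s["tool_pos"],s["contact_force"],s["gripper_width"])
rt=down(.09-np.pi/2)
# scanner origin aimed at tray centre (-.01 along): tool = origin + .024 along x
o=np.array([.520,-.176]); g=o+.024*np.array([np.cos(.09),np.sin(.09)])
for z in (.23,.05,.020): print(z,g,go([*g,z],rt))
E
python3 back.py
```

```text
18.025 [0.41510215 0.22128643 0.23476352] [-0.43779458  0.43370411 -0.8969353 ] 0.405634824221175
0.23 [ 0.54390287 -0.17384291] [ 0.448  0.7    0.012  0.001 -0.004 -0.229]
0.05 [ 0.54390287 -0.17384291] [ 0.446  0.7    0.372  0.001 -0.004 -0.229]
0.02 [ 0.54390287 -0.17384291] [ 0.445  0.7    0.432  0.001 -0.004 -0.229]
```

Emit:
jog_arm --motion "0 0.02 0.1 0.01 0 0 0;0 0.08 0.2 0.01 0 0 -0.05;0 0.15 0.3 0.01 0 0 -0.1;0 0.22 0.4 0.01 0 0 -0.16;0 0.29 0.5 0.01 0 0 -0.229"

```text
time: 18.65
tool_pos: [0.4912, -0.0597, 0.2263]
tool_rot: [0.001, 0.999, 0.046, -0.0]
contact_force: [0.7, 1.0, -0.8]
gripper_width: 0.409
grasp_force: 61.5
```

Emit:
jog_arm --motion "0 0 0 0 0 0 0;0 0 0 0 0 0 0;0 0 0 0 0 0 0;0 0 0 0 0 0 0;0 0 0 0 0 0 0"

```text
time: 19.27
tool_pos: [0.4914, -0.0568, 0.2283]
tool_rot: [0.001, 0.999, 0.045, 0.001]
contact_force: [-0.1, 0.2, -1.5]
gripper_width: 0.403
grasp_force: 61.5
```

```bash
python3 back.py
```

```text
19.275 [ 0.49136487 -0.0567903   0.22829373] [-0.06929413  0.22401353 -1.52943444] 0.4033460134879692
0.23 [ 0.54390287 -0.17384291] [ 0.083  0.243 -0.003  0.002 -0.001  0.   ]
0.05 [ 0.54390287 -0.17384291] [ 0.083  0.242  0.357  0.002 -0.001  0.   ]
0.02 [ 0.54390287 -0.17384291] [ 0.083  0.241  0.417  0.002 -0.001  0.   ]
```

Emit:
jog_arm --motion "0 0.05 0.12 0 0 0 0;0 0.083 0.243 0.05 0 0 0;0 0.083 0.243 0.16 0 0 0;0 0.083 0.243 0.26 0 0 0;0 0.083 0.242 0.34 0 0 0"

```text
time: 19.9
tool_pos: [0.5431, -0.1744, 0.0563]
tool_rot: [0.001, 0.999, 0.045, 0.0]
contact_force: [-0.4, -0.4, -1.0]
gripper_width: 0.409
grasp_force: 61.5
```

Emit:
jog_arm --motion "0 0 0 0 0 0 0;0 0 0 0 0 0 0;0 0 0 0 0 0 0;0 0 0 0 0 0 0;0 0 0 0 0 0 0"

```text
time: 20.52
tool_pos: [0.5444, -0.1751, 0.0596]
tool_rot: [0.002, 0.999, 0.045, 0.002]
contact_force: [0.6, 1.1, -1.9]
gripper_width: 0.406
grasp_force: 61.5
```

```bash
python3 back.py; python3 - <<'E'
from h import *
f=grab_frame("side")
for t in ("tray","scanner"): print(t,[np.round(x["at"],3) for x in place_of("side",t)[:1]])
E
```

```text
20.525 [ 0.54439789 -0.17506834  0.05963536] [ 0.57931517  1.10492611 -1.89296621] 0.4055854893155913
0.23 [ 0.54390287 -0.17384291] [ 0.    -0.001 -0.341  0.003 -0.002 -0.001]
0.05 [ 0.54390287 -0.17384291] [-0.001 -0.003  0.019  0.003 -0.002 -0.001]
0.02 [ 0.54390287 -0.17384291] [-0.001 -0.003  0.079  0.003 -0.002 -0.001]
tray []
scanner [array([ 0.52 , -0.179,  0.046])]
```

Emit:
jog_arm --motion "0 0 0 0.03 0 0 0;0 0 0 0.055 0 0 0;0 0 0 0.068 0 0 0;0 0 0 0.076 0 0 0;0 0 0 0.08 0 0 0"

```text
time: 21.3
tool_pos: [0.544, -0.175, 0.0184]
tool_rot: [0.001, 0.999, 0.045, 0.001]
contact_force: [0.2, -0.2, -1.1]
gripper_width: 0.406
grasp_force: 61.5
```

Emit:
jog_arm --motion "0 0 0 0 0 0 0;0 0 0 0.002 0 0 0;0 0 0 0.004 0 0 0;0 0 0 0.004 0 0 0;0 0 0 0.004 0 0 0"

```text
time: 21.92
tool_pos: [0.5445, -0.1753, 0.0178]
tool_rot: [0.002, 0.999, 0.045, 0.001]
contact_force: [-3.6, 1.7, 6.0]
gripper_width: 0.409
grasp_force: 62.3
```

Contact with the tray floor. Releasing and rising.

Emit:
jog_arm --motion "50 0 0 0 0 0 0;70 0 0 0 0 0 0;90 0 0 0 0 0 0;90 0 0 0 0 0 0;90 0 0 0 0 0 0"

```text
time: 22.55
tool_pos: [0.5439, -0.175, 0.0165]
tool_rot: [0.001, 0.999, 0.045, 0.001]
contact_force: [0.0, -0.3, -0.2]
gripper_width: 0.904
grasp_force: 0.0
```

Emit:
jog_arm --motion "90 0 0 -0.05 0 0 0;90 0 0 -0.12 0 0 0;90 0 0 -0.22 0 0 0;90 0 0 -0.34 0 0 0;90 0 0 -0.4 0 0 0"

```text
time: 23.18
tool_pos: [0.5449, -0.175, 0.2213]
tool_rot: [0.003, 0.999, 0.045, 0.004]
contact_force: [0.7, 0.6, 0.4]
gripper_width: 0.901
grasp_force: 0.0
```

```bash
python3 - <<'E'
from h import *
s=state(); print(s["time"],s["tool_pos"],s["contact_force"],s["gripper_width"])
for c in ("side","top"):
    f=grab_frame(c)
    for t in ("tray","scanner","scanner_eye","lever_tab","slide_box","dish"): print(c,t,[np.round(x["at"],3) for x in place_of(c,t)[:1]])
    if c=="side": cv2.imwrite("pics/e1.png",f["color"][100:350,150:450,::-1].repeat(2,0).repeat(2,1))
E
```

```text
23.175 [ 0.54494894 -0.17504922  0.22125411] [0.71924106 0.63981074 0.40076294] 0.9012561973179741
side tray [array([ 0.527, -0.178, -0.004])]
side scanner [array([ 0.522, -0.181,  0.005])]
side scanner_eye [array([ 0.613, -0.17 ,  0.02 ])]
side lever_tab []
side slide_box [array([ 0.586, -0.002,  0.002])]
side dish [array([0.344, 0.328, 0.001])]
top tray [array([ 0.531, -0.18 , -0.002])]
top scanner []
top scanner_eye [array([ 0.558, -0.417, -0.004])]
top lever_tab [array([0.59 , 0.256, 0.216])]
top slide_box [array([ 0.589, -0.001,  0.002])]
top dish [array([ 0.35 ,  0.333, -0.004])]
```

View pics/e1.png

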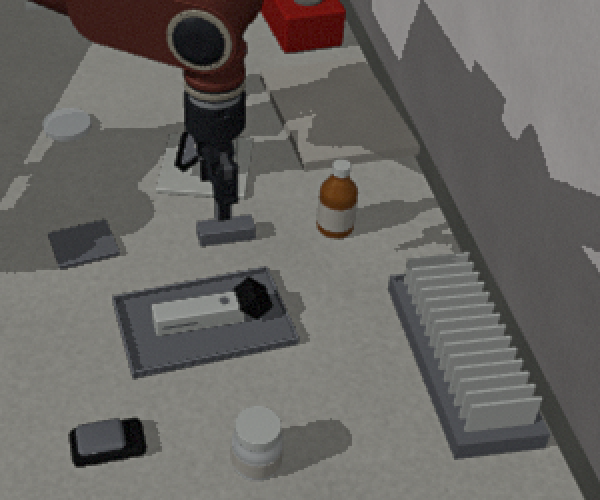

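The scanner lies flat in the tray at px (215,308), the lever is up and the bystanders are where they were.

```bash
python3 -c "
from plant import *
print(job_done())"
```

```text
the job is handed in; nothing more can be done
None
```

The job is handed in, with no verdict returned: the lever was swung up to its stop, the scanner was held still about 8 cm square to the label for about 3 s, then it was laid flat in its tray, with no bystander seen to have moved.

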